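# Run cleaned caster balls out of a tipping bowl past a card

## Robot

A 7-joint arm with a two-finger parallel gripper is mounted at the origin on the work surface. World frame = base frame: x ahead of the robot, y to its left, z up, the work surface at z = 0. Lengths are in mm, angles in rad, forces in N, time in s.
With the tool pointing down it reaches from about 425 to 1025 mm from the base axis. Payload 3.6 kg.
Tool frame: the origin (TCP) lies on the centre line of the jaws, within the pads' length; the fingertips stand 11 mm ahead of it and the grasp point (between the pads) lies 8 mm behind it; z points along the fingers, y is the direction in which the jaws open and shut (so a half turn about z gives the same grasp; the last joint's range is limited). The gripper opens to 85 mm and grips with 20 to 120 N. Pads are 22 mm wide; open, the fingers measure 114 mm over their backs; the gripper's body (76 mm by 85 mm) begins 54 mm behind the grasp point. The pads swing forward as they close: fully open they stand 13 mm farther back than shut.
Start: joints at [-1.282, 0.591, 0.048, 1.609, -0.033, 0.943, -0.034], TCP at [270.124, 672.802, 242.302] pointing down, gripper open.
Joint ranges: [-2.69, 2.69], [-0.47, 2.24], [-1.27, 1.36], [0.19, 2.51], [-1.53, 4.68], [0.08, 2.07], [-3.09, 3.09]. Speed limits (rad/s): [2.57, 2.57, 3.14, 3.14, 3.14, 3.14, 3.14].

## Interface

Orientations are given as a unit quaternion [x, y, z, w].
In Python, from plant import * gives the robot as it stands.
- The arm moves only by the tool step_arm, never from a script. Its argument "commands" is a list of rows, each a list of 7 numbers: the shift along the tool's x, y, z in cm, then the turn, a rotation vector about the tool's x, y, z in degrees, then the closure, from 0 (fully open) to 1 (shut). In form: [[x, y, z, ax, ay, az, fingers], ...]. A call has exactly 5 rows; each row is the pose to reach, as a shift and turn from the pose commanded when the call began, along the tool's axes at that moment; what a row does not reach only later rows make up. A row lasts 1/8 s, in which the tool goes at most 62.5 mm and 10.7 degrees, less where a joint would pass 70% of its speed; a pose out of reach is approached as far as the arm can. A call with a gripper value outside its range is refused whole. The fingers move at their own pace and stop on an object; "newtons" is the grip in N (left out, the last holds). Time passes only in rows, so rows that repeat a pose let the fingers close, or fill a call up. It gives the time, the measured TCP pose, the force and the opening at its end, in the units of the state.
- get_obs(): the state, without advancing time (a new reading comes with each control period).
- capture(name): name is "side" or "top" or "wrist"; returns a dict with "image" (420x560x3 uint8, red, green, blue), "fx", "fy", "cx", "cy" (pixels), "rvec" (rotation vector, rad) and "tvec" (3), from world to camera coordinates, as OpenCV has them. Camera axes: x right, y down, z forward; pixel columns grow to the right and rows downward; lengths in mm; the calibration is good to about 2 mm. A picture is of the moment at which its call begins. There is no depth.
- finish_job(): hands the job in, once; it reports no verdict.
The state is a dict: "time": time; "joint_positions": joint angles; "joint_vel": joint speeds; "effort": joint torques, N m; "tool_pos": TCP position; "tcp_rot": TCP orientation; "force": force on the tool from outside, world axes, zero at the start; "moment": the same for the moment, N m; "opening": finger opening in mm.
Only numpy, scipy, OpenCV 4.12 (cv2) and the standard library are available. Lean on these libraries where they do the work, as an engineer would, in place of code of your own. Each camera call takes 0.05 s, during which the arm holds its last target.

## Task

Take the white card from its stand and hold it on edge in the open mouth of the tipping bowl, slanted so that it closes most of the mouth and leaves only a narrow gap at the end above the empty steel tray; press the bowl well down with the card so that all six steel balls run out through that gap into the tray, none onto the bench or the bit case. Then let the bowl come back up to rest and put the card down on the bench or back in its stand, well clear of the bowl and the tray. Leave the spray bottle and the jar alone.

Things in the scene. Friction and masses are not known exactly. Their poses are not given: they have to be found in the camera images.
- bowl (a joint): tilt of the tipping bowl about its level hinge pin, rad: 0 at rest, grows as the lip is pushed down, stop at 0.36. At 0 the floor slopes 0.07 rad backwards (balls stay at the back), so floor slope towards the lip = value - 0.07. A spring returns it to 0; it takes about 5 N (at first) to 9 N (at the stop) pushed straight down near the mouth to tip it
- bowl_stand: fixed dark steel stand that carries the bowl, with an upright at y = -83 and +83 mm (8 mm thick, up to z = 98 mm). Origin on the bench under the hinge pin; x points from the mouth to the round back, y along the hinge pin, z up. The mouth faces the robot side (-x) more or less
- bowl_hinge (a point): middle of the hinge pin, 88 mm above the stand's origin; same axes as the stand
- bowl_lip (a point): middle of the front edge of the bowl's floor, on its upper face. Axes turn with the bowl: x back along the floor, y along the hinge, z square to the floor; in them it lies 85 mm in front of and 12 mm above the hinge pin. The bowl: aluminium half-round pan, no front wall, flat floor, 130 mm wide inside; straight sides run 85 mm back, then a half-round back; walls 4 mm thick, 30 mm high inside
- tray: empty open steel tray, fixed, 110 mm (x) by 78 mm (y) by 42 mm high, walls 3 mm, floor 7 mm thick; origin at the centre of its underside, axes along the stand's. It stands below one end of the lip: its centre is 135 mm in front of the hinge and 47 mm to the stand's +y or -y side. The tipped lip stays above its rim
- bit_case: black bit case full of driver bits, fixed, 110 by 78 mm, 46 mm high, below the other end of the lip; origin at the centre of its underside
- card: white rigid plastic card, 95 mm long (x), 6 mm thick (y), 75 mm high (z), about 70 g; origin at the middle of its lower edge, z up the card. Along its top runs a black grip bar 60 mm long, 12 mm thick, from z = 56 to 86 mm. It is the same either way round
- card_stand: fixed plywood stand, 130 by 70 mm, in which the card stands on edge; origin under its centre, x along the slot. The slot's floor is 8 mm above the bench, the slot 9 mm wide up to 38 mm above the bench, flared above to about 34 mm wide at 54 mm; the card starts centred in it with its x along the slot
- driver_block: fixed plywood block with short driver handles, 120 by 60 mm, 87 mm high, on the other side of the bench; not used; origin under its centre
- spray: white bottle, 40 mm across, 150 mm high, loose; origin under its centre; leave it
- jar: small amber jar, 48 mm across, 40 mm high, loose; origin under its centre; leave it
- ball0: one of six equal loose steel balls, 18 mm across, 24 g, lying in the back of the bowl; origin at the ball's underside at the start, turning with it
- ball0_center (a point): centre of that ball
- ball1: one of six equal loose steel balls, 18 mm across, 24 g, lying in the back of the bowl; origin at the ball's underside at the start, turning with it
- ball1_center (a point): centre of that ball
- ball2: one of six equal loose steel balls, 18 mm across, 24 g, lying in the back of the bowl; origin at the ball's underside at the start, turning with it
- ball2_center (a point): centre of that ball
- ball3: one of six equal loose steel balls, 18 mm across, 24 g, lying in the back of the bowl; origin at the ball's underside at the start, turning with it
- ball3_center (a point): centre of that ball
- ball4: one of six equal loose steel balls, 18 mm across, 24 g, lying in the back of the bowl; origin at the ball's underside at the start, turning with it
- ball4_center (a point): centre of that ball
- ball5: one of six equal loose steel balls, 18 mm across, 24 g, lying in the back of the bowl; origin at the ball's underside at the start, turning with it
- ball5_center (a point): centre of that ball
Mind the look-alikes: they are no part of the job. What is shaped like the tray but purple is not meant.

How it is judged:
By the outcome, as a careful person would: the job done as asked, in the order asked, and still so for the second after the job is handed in, with the robot touching nothing.
It also fails if it takes over 59 s, if anything falls off the work surface, if the arm or the gripper's body presses on something with over 40 N, if the wrist force passes 120 N, or if a joint passes its speed limit or range.

## Working session

There is one attempt and no reset: what is moved stays moved. The work goes in short steps, Python scripts to look and compute and a tool call to move; the robot and the scene stay as the last step left them, time stands still between calls to the robot, and variables do not carry over. Pictures are saved under pics/ and viewed, and the job is handed in when it is done.

Besides the shell and the picture viewer there is one more tool, called by a JSON object that holds its "fn" and its "kwargs", one argument or row to a line. step_arm: Moves the arm, as the interface text tells. Its arguments: {"type":"object","properties":{"commands":{"type":"array","items":{"type":"array","items":{"type":"number"}}},"newtons":{"type":"number"}},"required":["commands"]}

```bash
mkdir -p pics; ls; python3 - <<'E'
from plant import *
import cv2
for n in ["side","top","wrist"]:
    c=capture(n); cv2.imwrite(f"pics/{n}0.png",c["image"][:,:,::-1])
    print(n,c["fx"],c["fy"],c["cx"],c["cy"],c["rvec"],c["tvec"])
print(get_obs())
E
```

```text
pics
side 538.7113568121182 538.7113568121182 279.18219893543846 209.63309411456413 [ 2.28799285 -0.58886853  0.21826623] [-435.75423933  248.18397516 1097.887498  ]
top 406.70156182969646 406.70156182969646 281.79409983829436 204.35121819023252 [ 2.13954582 -2.19260047  0.09272455] [  45.2489402   533.00558052 1208.11497342]
wrist 326.64025657790677 326.64025657790677 276.8140626931118 207.58987912268557 [-2.36614695 -1.60079396 -0.26079889] [-723.72038923  -42.81464054  382.00383948]
{'time': 0.15, 'joint_positions': array([-1.28250787,  0.59190378,  0.04832052,  1.6095036 , -0.03330478,
        0.94269021, -0.0337254 ]), 'joint_vel': array([-0.00164377, -0.00383205, -0.00085296, -0.00365858,  0.00042988,
        0.00120834,  0.00092672]), 'effort': array([ 3.09141440e-03, -5.49245238e+01,  1.54956590e+00, -1.98455286e+01,
        9.53858835e-03,  5.66895353e-03,  3.25426853e-06]), 'tool_pos': array([269.88604102, 672.24297474, 241.41610136]), 'tcp_rot': array([ 1.89715406e-01,  9.81838756e-01, -8.42351985e-04, -1.13447026e-04]), 'force': array([-0.44403136, -0.20301441, -0.27172432]), 'moment': array([-0.0290054 ,  0.00331271, -0.03232571]), 'opening': 85.48919011414081}
```

View pics/side0.png

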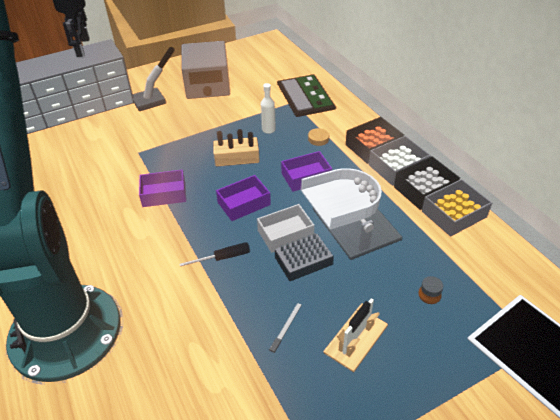

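View pics/top0.png

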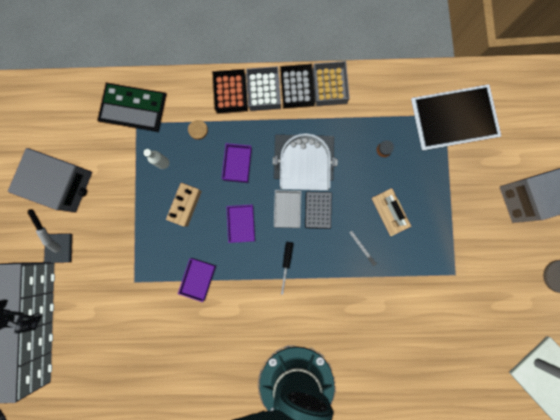

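View pics/wrist0.png

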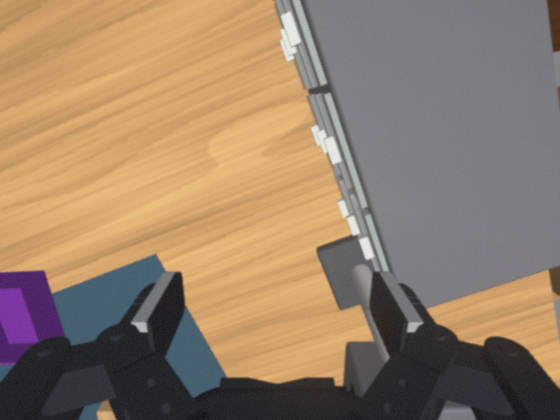

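```bash
cat > h.py <<'E'
import numpy as np, cv2
from scipy.spatial.transform import Rotation as R
def proj(c,P):
    K=np.array([[c["fx"],0,c["cx"]],[0,c["fy"],c["cy"]],[0,0,1.]])
    return cv2.projectPoints(np.array(P,float).reshape(-1,1,3),np.array(c["rvec"]),np.array(c["tvec"]),K,None)[0].reshape(-1,2)
def unproj(c,uv,z):
    Rm=R.from_rotvec(c["rvec"]).as_matrix(); o=-Rm.T@np.array(c["tvec"])
    uv=np.array(uv,float).reshape(-1,2)
    d=np.c_[(uv[:,0]-c["cx"])/c["fx"],(uv[:,1]-c["cy"])/c["fy"],np.ones(len(uv))]@Rm
    return o+d*((z-o[2])/d[:,2])[:,None]
def crop(c,x0,y0,x1,y1,s,name,P=None):
    im=c["image"][y0:y1,x0:x1,::-1]
    im=cv2.resize(im,None,fx=s,fy=s,interpolation=cv2.INTER_CUBIC)
    if P is not None:
        for p in proj(c,P):
            cv2.circle(im,(int((p[0]+.5-x0)*s),int((p[1]+.5-y0)*s)),2,(0,0,255),-1)
    cv2.imwrite(name,im)
E
python3 - <<'E'
from plant import *
from h import *
import pickle
c=capture("top"); s=capture("side"); pickle.dump((c,s),open("c0.pkl","wb"))
crop(c,265,120,345,235,6,"pics/t1.png")
crop(c,360,130,420,240,5,"pics/t2.png")
crop(s,240,150,410,285,4.5,"pics/s1.png")
crop(s,310,280,400,380,6,"pics/s2.png")
E
```

```text
(no output)
```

View pics/t1.png

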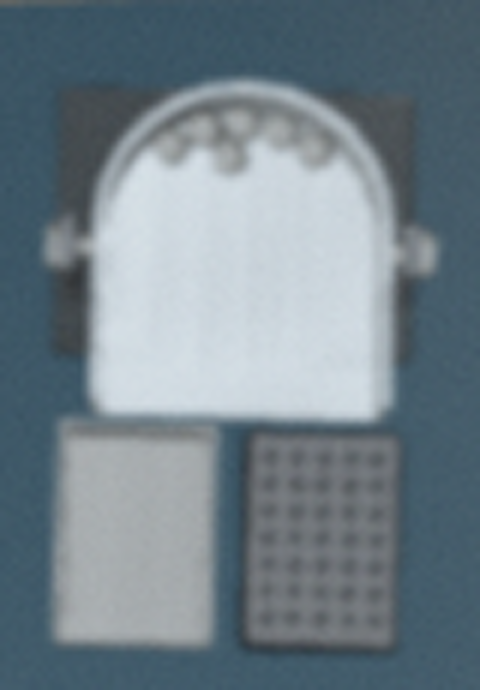

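View pics/t2.png

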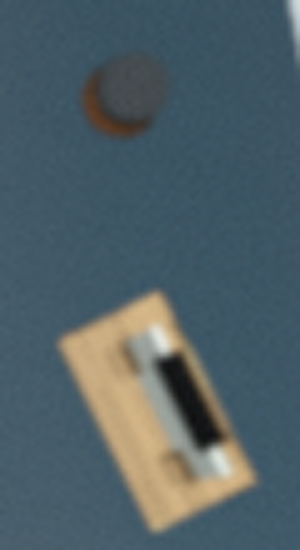

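View pics/s1.png

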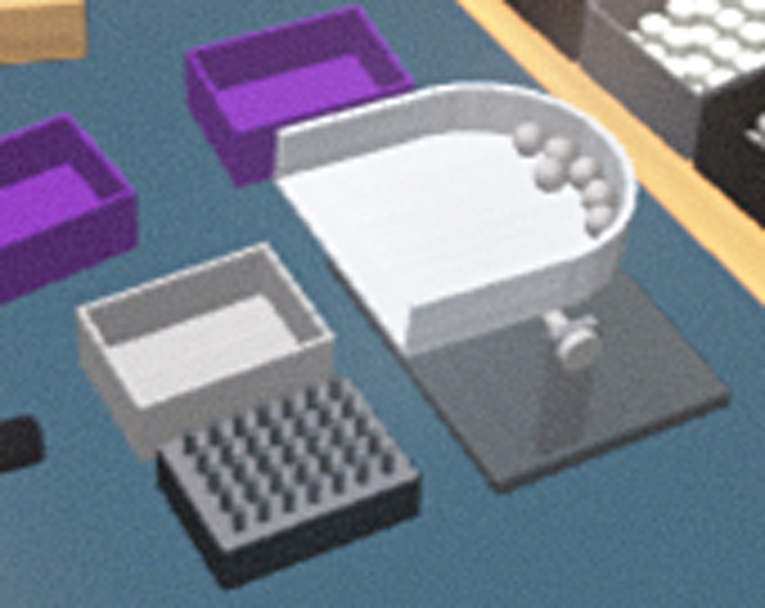

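View pics/s2.png

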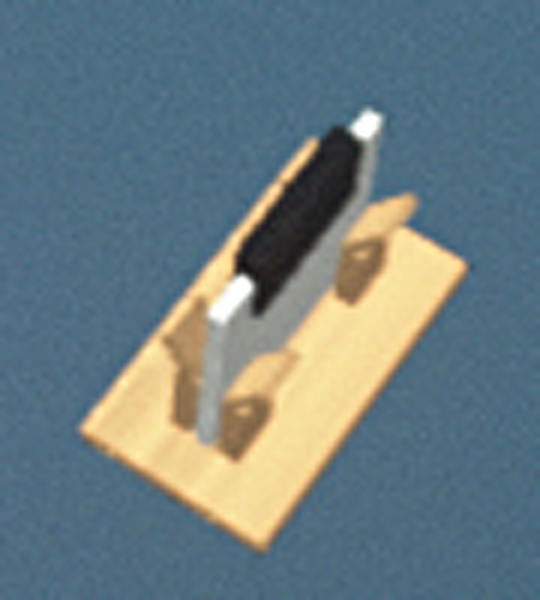

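```bash
cat > fit.py <<'E'
from h import *
import pickle
from scipy.optimize import least_squares
c,s=pickle.load(open("c0.pkl","rb"))
def un(p,s,x0,y0): return (np.array(p,float)+.5)/s-.5+[x0,y0]
T=lambda p:un(p,6,265,120); S=lambda p:un(p,4.5,240,150)
T2=lambda p:un(p,5,360,130); S2=lambda p:un(p,6,310,280)
def tf(q,P):
    P=np.array(P,float); return np.c_[P[:,:2]@np.array([[np.cos(q[2]),np.sin(q[2])],[-np.sin(q[2]),np.cos(q[2])]])+q[:2],P[:,2]]
def bowl(P,t=0):
    a=t-0.07 # lip-down positive
    P=np.array(P,float); 
    return np.c_[P[:,0]*np.cos(a)+P[:,2]*-np.sin(a), P[:,1], 88+P[:,2]*np.cos(a)+P[:,0]*np.sin(a)]
tr=[[-135+i*55,47+j*39,42] for i,j in [(1,1),(1,-1),(-1,-1),(-1,1)]]
lip=bowl([[-85,65,12],[-85,-65,12],[-85,69,42],[-85,-69,42]])
def res(q,full=False):
    r=[proj(c,tf(q,tr))-T([(58,418),(217,425),(214,646),(55,643)]),
       proj(s,tf(q,tr))-S([(268,243),(333,338),(140,407),(78,310)]),
       proj(s,tf(q,lip))-S([(280,180),(410,350),(276,130),(410,307)]),
       proj(c,tf(q,lip[:2]))-T([(97,415),(382,418)])]
    if full:
        for x in r: print(x.round(1).tolist())
    return np.concatenate(r).ravel()
f=least_squares(res,[700,0,0]); print("stand",f.x.round(3)); res(f.x,True)
bar=[[i*30,j*6,94] for i,j in [(1,1),(1,-1),(-1,-1),(-1,1)]]
pl=[[i*65,j*35,8] for i,j in [(1,1),(1,-1),(-1,-1),(-1,1)]]
def r2(q,full=False):
    r=[proj(c,tf(q,pl))-T2([(62,342),(160,290),(255,480),(152,532)]),
       proj(s,tf(q,pl)[[0,2,3]])-S2([(315,142),(467,265),(262,550)][0:0] or [(315,142),(467,265),(262,540)]) if 0 else proj(s,tf(q,pl)[[2,3]])-S2([(262,548),(80,430)])]
    if full:
        for x in r: print(x.round(1).tolist())
    return np.concatenate(r).ravel()
if __name__=="__main__":
    p=unproj(c,T2([(62,342),(160,290),(255,480),(152,532)]),8);print(p.round(0).tolist(),p.mean(0))
    p=unproj(s,S2([(80,430),(262,548),(467,265)]),8);print(p.round(0).tolist())
    p=unproj(c,T2([(160,362),(182,352),(222,438),(202,448)]),94);print(p.round(0).tolist(),p.mean(0))
    p=unproj(c,T2([(135,335),(160,325),(232,468),(208,478)]),83);print(p.round(0).tolist(),p.mean(0))
    p=unproj(s,S2([(217,310),(370,120)]),83);print(p.round(0).tolist(),p.mean(0))
E
python3 fit.py
```

```text
stand [ 6.52996e+02 -3.77960e+01 -5.10000e-02]
[[0.5, 0.4], [-0.1, -0.2], [-0.4, -0.4], [-0.0, -0.5]]
[[-0.5, 0.1], [0.4, 0.1], [-0.1, 0.7], [-0.4, -0.0]]
[[-0.4, 0.3], [-1.4, -0.5], [0.6, 0.2], [1.1, 0.1]]
[[0.7, -0.6], [-1.2, 0.1]]
[[548.0, -245.0, 8.0], [579.0, -307.0, 8.0], [461.0, -359.0, 8.0], [431.0, -295.0, 8.0]] [ 504.69209113 -301.62964811    8.        ]
[[431.0, -297.0, 8.0], [459.0, -360.0, 8.0], [578.0, -307.0, 8.0]]
[[526.0, -283.0, 94.0], [532.0, -295.0, 94.0], [482.0, -316.0, 94.0], [476.0, -304.0, 94.0]] [ 504.03575784 -299.32195166   94.        ]
[[543.0, -272.0, 83.0], [549.0, -286.0, 83.0], [465.0, -324.0, 83.0], [460.0, -309.0, 83.0]] [ 504.22834449 -297.80791538   83.        ]
[[464.0, -319.0, 83.0], [546.0, -283.0, 83.0]] [ 504.96416142 -301.01001914   83.        ]
```

```bash
cat >> h.py <<'E'
def down(yawdeg): # tool x at yaw, z down
    a=np.radians(yawdeg); x=np.array([np.cos(a),np.sin(a),0]); z=np.array([0,0,-1.]); return R.from_matrix(np.c_[x,np.cross(z,x),z])
def rel(o,targets,ref=None):
    "targets: list of (pos, R). prints cm/deg rows in tool frame"
    p0=np.array(o["tool_pos"]); R0=R.from_quat(o["tcp_rot"])
    out=[]
    for p,Rt in targets:
        d=R0.inv().apply(np.array(p)-p0)/10; w=np.degrees((R0.inv()*Rt).as_rotvec())
        out.append(np.r_[d,w].round(2)); print(out[-1].tolist())
    return out
E
python3 - <<'E'
from plant import *
from h import *
o=get_obs()
rel(o,[((480,250,240),down(120)),((520,0,220),down(80)),((505,-300,180),down(23.5))])
E
```

```text
[-35.23, -31.38, 0.21, -0.06, 0.02, 38.13]
[-48.25, -53.09, 2.23, -0.05, 0.05, 78.13]
[-58.03, -81.49, 6.27, -0.02, 0.07, 134.63]
```

{"fn": "step_arm", "kwargs": {
  "commands": [
    [-35,-31.5,0,0,0,38,0],
    [-35,-31.5,0,0,0,48,0],
    [-35,-31.5,0,0,0,50,0],
    [-35,-31.5,0,0,0,50,0],
    [-35,-31.5,0,0,0,50,0]
  ]
}}

```text
time: 0.88
tool_pos: [408.5, 390.5, 242.5]
tcp_rot: [0.589, 0.808, 0.0, 0.0]
force: [0.8, 0.5, -0.2]
opening: 85.2
```

```bash
python3 - <<'E'
from plant import *
from h import *
o=get_obs(); print(o["tool_pos"],o["time"],R.from_quat(o["tcp_rot"]).as_matrix()[:,0])
rel(o,[((520,0,220),down(80)),((505,-300,180),down(23.5))])
E
```

```text
[408.54544175 390.52599147 242.53277351] 0.875 [-3.07141070e-01  9.51663969e-01  2.30303136e-04]
[-40.59, -1.39, 2.24, 0.04, -0.02, 27.89]
[-68.68, -12.03, 6.23, 0.03, -0.04, 84.39]
```

{"fn": "step_arm", "kwargs": {
  "commands": [
    [-40.6,-1.4,2.2,0,0,28,0],
    [-40.6,-1.4,2.2,0,0,28,0],
    [-40.6,-1.4,2.2,0,0,50,0],
    [-40.6,-1.4,2.2,0,0,60,0],
    [-40.6,-1.4,2.2,0,0,60,0]
  ]
}}

```text
time: 1.5
tool_pos: [495.1, 90.9, 225.7]
tcp_rot: [0.891, 0.455, 0.001, -0.0]
force: [1.1, 0.4, 0.2]
opening: 85.6
```

```bash
python3 - <<'E'
from plant import *
from h import *
o=get_obs(); print(o["tool_pos"],o["time"],R.from_quat(o["tcp_rot"]).as_matrix()[:,0])
rel(o,[((505,-300,180),down(23.5))])
E
```

```text
[495.14238542  90.89993589 225.67896701] 1.5 [0.5864377  0.80999355 0.00112767]
[-31.09, 23.72, 4.55, 0.01, -0.07, 30.6]
```

{"fn": "step_arm", "kwargs": {
  "commands": [
    [-31.1,23.7,4.5,0,0,30.6,0],
    [-31.1,23.7,4.5,0,0,30.6,0],
    [-31.1,23.7,4.5,0,0,30.6,0],
    [-31.1,23.7,4.5,0,0,30.6,0],
    [-31.1,23.7,4.5,0,0,30.6,0]
  ]
}}

```text
time: 2.12
tool_pos: [504.2, -219.4, 189.5]
tcp_rot: [0.978, 0.207, 0.0, -0.0]
force: [0.7, -0.3, -0.3]
opening: 85.5
```

{"fn": "step_arm", "kwargs": {
  "commands": [
    [0,0,0,0,0,0,0],
    [0,0,0,0,0,0,0],
    [0,0,0,0,0,0,0],
    [0,0,0,0,0,0,0],
    [0,0,0,0,0,0,0]
  ]
}}

```text
time: 2.75
tool_pos: [504.3, -216.6, 189.7]
tcp_rot: [0.978, 0.207, 0.0, -0.0]
force: [0.2, -0.1, 0.1]
opening: 85.4
```

```bash
python3 - <<'E'
from plant import *
from h import *
o=get_obs(); print(o["tool_pos"],o["time"],R.from_quat(o["tcp_rot"]).as_matrix()[:,0])
rel(o,[((505,-300,180),down(23.5)),((505,-300,110),down(23.5)),((505,-300,74),down(23.5))])
c=capture("wrist");cv2.imwrite("pics/w1.png",c["image"][:,:,::-1])
E
```

```text
[ 504.25845603 -216.55414261  189.74157198] 2.75 [9.14018244e-01 4.05672995e-01 2.63803228e-04]
[-3.32, 7.66, 0.97, -0.02, -0.02, 0.43]
[-3.32, 7.66, 7.97, -0.02, -0.02, 0.43]
[-3.32, 7.66, 11.57, -0.02, -0.02, 0.43]
```

View pics/w1.png

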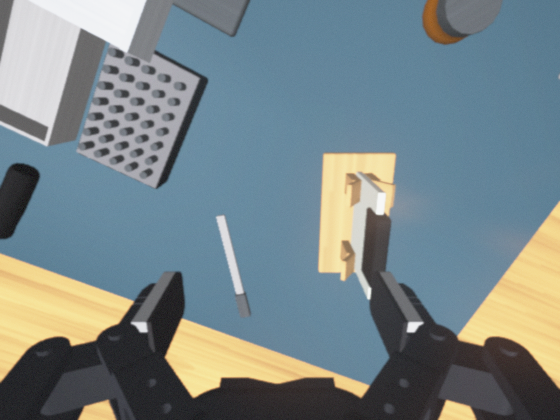

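```bash
python3 - <<'E'
from plant import *
from h import *
import pickle
c=capture("wrist");pickle.dump(c,open("w1.pkl","wb"));crop(c,310,140,410,310,5*.7,"pics/w1c.png",[[505+a*np.cos(.41)-b*np.sin(.41),-300+a*np.sin(.41)+b*np.cos(.41),94] for a in(-30,30) for b in (-6,6)])
E
```

```text
(no output)
```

View pics/w1c.png

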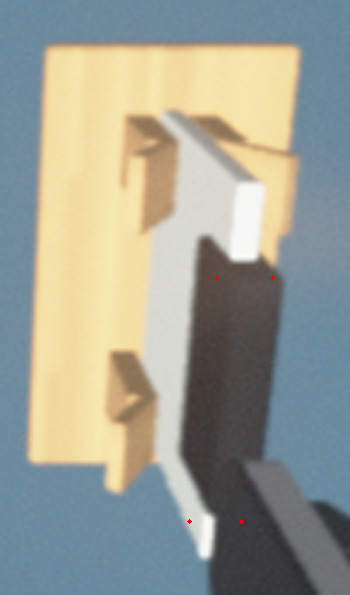

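{"fn": "step_arm", "kwargs": {
  "commands": [
    [-3.4,7.8,2,0,0,0.4,0],
    [-3.4,7.8,4,0,0,0.4,0],
    [-3.4,7.8,7,0,0,0.4,0],
    [-3.4,7.8,9,0,0,0.4,0],
    [-3.4,7.8,9,0,0,0.4,0]
  ]
}}

```text
time: 3.48
tool_pos: [503.6, -301.6, 98.3]
tcp_rot: [0.979, 0.203, -0.001, -0.001]
force: [0.6, 0.3, 0.4]
opening: 85.1
```

```bash
python3 - <<'E'
from plant import *
from h import *
o=get_obs(); print(o["tool_pos"],o["time"],R.from_quat(o["tcp_rot"]).as_matrix()[:,0])
rel(o,[((505,-301,74),down(23.5))])
c=capture("wrist");crop(c,120,100,480,420,1.6,"pics/w2.png",[[505+a*np.cos(.41)-b*np.sin(.41),-301+a*np.sin(.41)+b*np.cos(.41),94] for a in(-30,30) for b in (-6,6)])
E
```

```text
[ 503.57511472 -301.64147294   98.32795742] 3.475 [ 0.91740686  0.39794721 -0.00163294]
[0.16, 0.0, 2.43, -0.17, 0.09, -0.05]
```

View pics/w2.png

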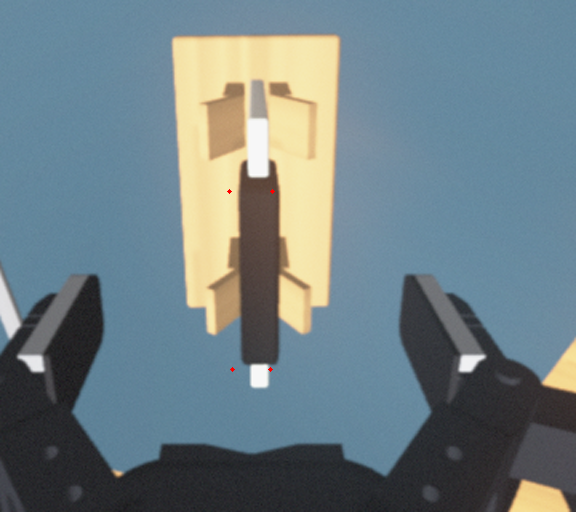

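{"fn": "step_arm", "kwargs": {
  "commands": [
    [0.2,0.2,1,0,0,0,0],
    [0.2,0.2,2.4,0,0,0,0],
    [0.2,0.2,2.4,0,0,0,0],
    [0.2,0.2,2.4,0,0,0,1],
    [0.2,0.2,2.4,0,0,0,1]
  ],
  "newtons": 80
}}

```text
time: 4.15
tool_pos: [507.1, -304.1, 76.0]
tcp_rot: [0.979, 0.203, 0.0, 0.0]
force: [-0.7, 1.1, 0.5]
opening: 51.5
```

{"fn": "step_arm", "kwargs": {
  "commands": [
    [0,0,0,0,0,0,1],
    [0,0,0,0,0,0,1],
    [0,0,0,0,0,0,1],
    [0,0,0,0,0,0,1],
    [0,0,0,0,0,0,1]
  ]
}}

```text
time: 4.78
tool_pos: [507.2, -304.1, 76.0]
tcp_rot: [0.979, 0.203, 0.0, 0.0]
force: [-0.2, 1.2, 3.7]
opening: 10.6
```

{"fn": "step_arm", "kwargs": {
  "commands": [
    [0,0,-2,0,0,0,1],
    [0,0,-5,0,0,0,1],
    [0,0,-10,0,0,0,1],
    [0,0,-14,0,0,0,1],
    [0,0,-14,0,0,0,1]
  ]
}}

```text
time: 5.4
tool_pos: [508.5, -305.4, 219.7]
tcp_rot: [0.979, 0.203, 0.003, 0.002]
force: [0.4, -0.2, -1.0]
opening: 11.1
```

```bash
cat > plan.py <<'E'
from h import *
# stand pose
SX,SY,SYAW=653.0,-37.8,-0.051
Rs=R.from_euler('z',SYAW)
ZC=68.0   # TCP height above card lower edge
XC=0.0    # TCP offset along tool x from card centre
def pose(t,lift,px,py,th):
    """card lower-edge middle at (px,py,12+lift) in bowl frame (tilt t), card slanted th deg; returns TCP pos,R"""
    a=t-0.07
    Rb=Rs*R.from_euler('y',-a)
    phi=np.radians(90+th); x=np.array([np.cos(phi),np.sin(phi),0]); z=np.array([0,0,-1.])
    Rt=Rb*R.from_matrix(np.c_[x,np.cross(z,x),z])
    p=np.array([px,py,12+lift+ZC])+XC*x
    return Rb.apply(p)+[SX,SY,88], Rt
def where(p,Rt):
    pass
E
python3 - <<'E'
from plant import *
from plan import *
o=get_obs(); print(o["tool_pos"],o["time"],R.from_quat(o["tcp_rot"]).as_matrix()[:,0],o["opening"],o["force"])
c=capture("wrist");crop(c,0,0,560,420,1.4,"pics/w3.png")
s=capture("side");crop(s,290,180,420,380,3,"pics/s3.png")
th=22; e=[-85+9+47.5*np.sin(np.radians(th)), -61+47.5*np.cos(np.radians(th))]
print(e,pose(0,0,*e,th))
rel(o,[pose(0,60,*e,th)])
E
```

```text
[ 508.46763015 -305.40422419  219.68200916] 5.4 [0.91775076 0.39712974 0.00463859] 11.11464341381628 [ 0.39455905 -0.17218493 -0.95677304]
[np.float64(-58.20618681274418), np.float64(-16.9587669080776)] (array([599.7354858 , -52.06199784, 171.87518646]), Rotation.from_matrix(array([[-0.32593742,  0.94280725, -0.06985191],
                            [ 0.9450282 ,  0.3269694 ,  0.00356554],
                            [ 0.02620105, -0.06484988, -0.997551  ]])))
[18.82, -19.43, -1.23, 4.58, -1.54, -85.64]
```

View pics/w3.png

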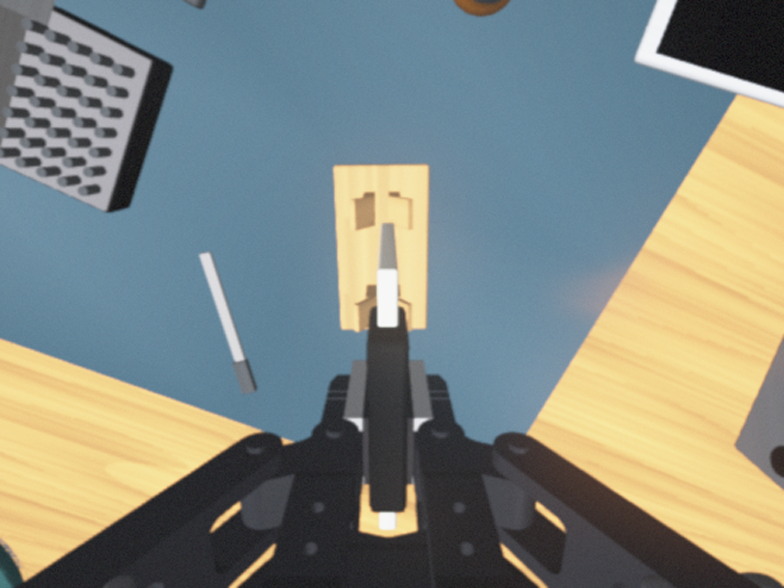

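View pics/s3.png

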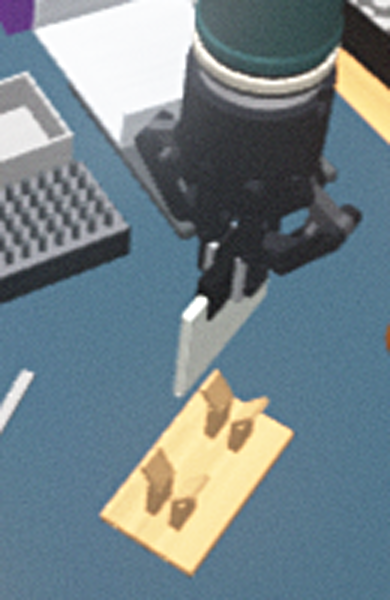

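```bash
python3 - <<'E'
from plant import *
from plan import *
o=get_obs(); c=capture("wrist")
p=np.array(o["tool_pos"]);Rt=R.from_quat(o["tcp_rot"])
def crd(XC,ZC): # card pts in world: card x along tool x; card z=-tool z
    P=np.array([[sx*47.5,0,75] for sx in(1,-1)]+[[sx*30,0,86] for sx in (1,-1)]+[[47.5,0,0]],float)
    T=np.c_[P[:,0]-XC,P[:,1],ZC-P[:,2]]
    return Rt.apply(T)+p
for XC,ZC in[(0,68),(2,68),(0,66),(0,70)]: print(XC,ZC,(proj(c,crd(XC,ZC))*1.4).round(0).tolist())
E
```

```text
0 68 [[387.0, 269.0], [387.0, 529.0], [387.0, 341.0], [387.0, 514.0], [387.0, 221.0]]
2 68 [[387.0, 275.0], [387.0, 533.0], [387.0, 348.0], [387.0, 519.0], [387.0, 226.0]]
0 66 [[387.0, 271.0], [387.0, 534.0], [387.0, 345.0], [387.0, 519.0], [387.0, 222.0]]
0 70 [[387.0, 267.0], [387.0, 524.0], [387.0, 338.0], [387.0, 509.0], [387.0, 221.0]]
```

{"fn": "step_arm", "kwargs": {
  "commands": [
    [5,-5,-2,1,0,-20,1],
    [10,-10,-2,2,-0.5,-40,1],
    [14,-14.5,-2,3,-1,-60,1],
    [17,-17.5,-1.5,4,-1.3,-75,1],
    [18.8,-19.4,-1.2,4.6,-1.5,-85.6,1]
  ]
}}

```text
time: 6.18
tool_pos: [602.3, -45.5, 225.4]
tcp_rot: [0.778, 0.628, -0.013, -0.024]
force: [0.2, 0.1, -1.2]
opening: 10.7
```

{"fn": "step_arm", "kwargs": {
  "commands": [
    [0,0,0,0,0,0,1],
    [0,0,0,0,0,0,1],
    [0,0,0,0,0,0,1],
    [0,0,0,0,0,0,1],
    [0,0,0,0,0,0,1]
  ]
}}

```text
time: 6.8
tool_pos: [602.2, -51.9, 227.8]
tcp_rot: [0.783, 0.622, -0.012, -0.022]
force: [0.5, -0.5, -0.4]
opening: 10.5
```

```bash
python3 - <<'E'
from plant import *
from plan import *
o=get_obs(); print(o["tool_pos"],o["time"],o["joint_positions"].round(2),o["force"])
th=22; e=[-85+9+47.5*np.sin(np.radians(th)), -61+47.5*np.cos(np.radians(th))]
rel(o,[pose(0,60,*e,th)])
c=capture("wrist");crop(c,0,0,560,420,1.4,"pics/w4.png")
E
```

```text
[602.21420039 -51.85811836 227.84270566] 6.8 [-0.28  0.5   0.42  1.88 -0.28  0.86  0.07] [ 0.53440709 -0.50520389 -0.39595713]
[0.0, 0.16, -0.4, 1.48, -0.83, -32.07]
```

View pics/w4.png

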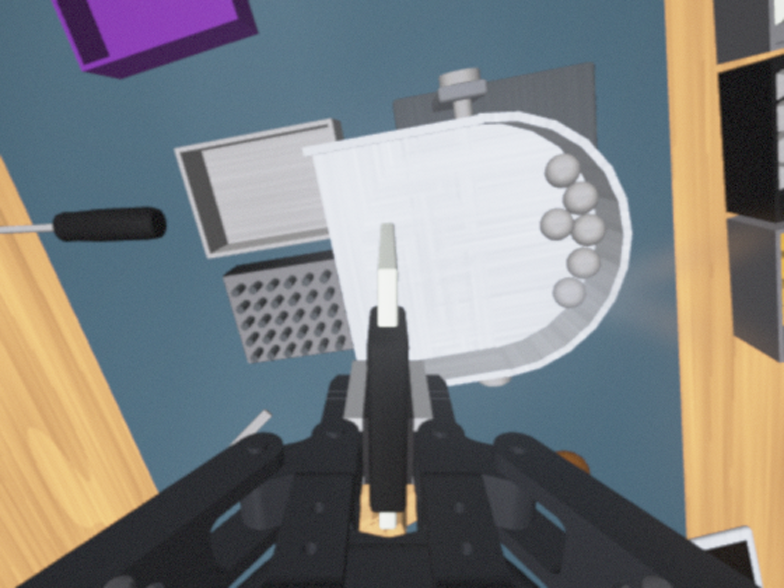

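{"fn": "step_arm", "kwargs": {
  "commands": [
    [0,0.2,-0.4,0.5,-0.2,-10,1],
    [0,0.2,-0.4,1,-0.5,-20,1],
    [0,0.2,-0.4,1.5,-0.8,-32,1],
    [0,0.2,-0.4,1.5,-0.8,-32,1],
    [0,0.2,-0.4,1.5,-0.8,-32,1]
  ]
}}

```text
time: 7.48
tool_pos: [604.4, -51.9, 231.6]
tcp_rot: [0.581, 0.813, -0.019, -0.03]
force: [0.2, 0.4, 0.3]
opening: 10.8
```

```bash
python3 - <<'E'
from plant import *
from plan import *
import pickle
o=get_obs(); print(o["tool_pos"],o["time"],o["force"])
th=22; e=[-85+9+47.5*np.sin(np.radians(th)), -61+47.5*np.cos(np.radians(th))]
rel(o,[pose(0,60,*e,th)])
c=capture("wrist");pickle.dump(c,open("w5.pkl","wb"))
tr=[[-135+i*55,47+j*39,42] for i,j in [(1,1),(1,-1),(-1,-1),(-1,1)]]
Rb=R.from_euler('y',.07)
lp=[Rb.apply(v)+[0,0,88] for v in [[-85,65,12],[-85,-65,12],[-85,69,42],[-85,-69,42],[0,69,42],[0,-69,42],[0,65,12],[0,-65,12]]]
W=Rs.apply(np.array(tr+lp))+[SX,SY,0]
crop(c,0,0,560,420,1.4,"pics/w5.png",W)
E
```

```text
[604.42622946 -51.8622844  231.59842868] 7.475 [0.23284207 0.40040145 0.26254311]
[-0.02, -0.06, -0.01, -0.02, -0.04, -0.13]
```

View pics/w5.png

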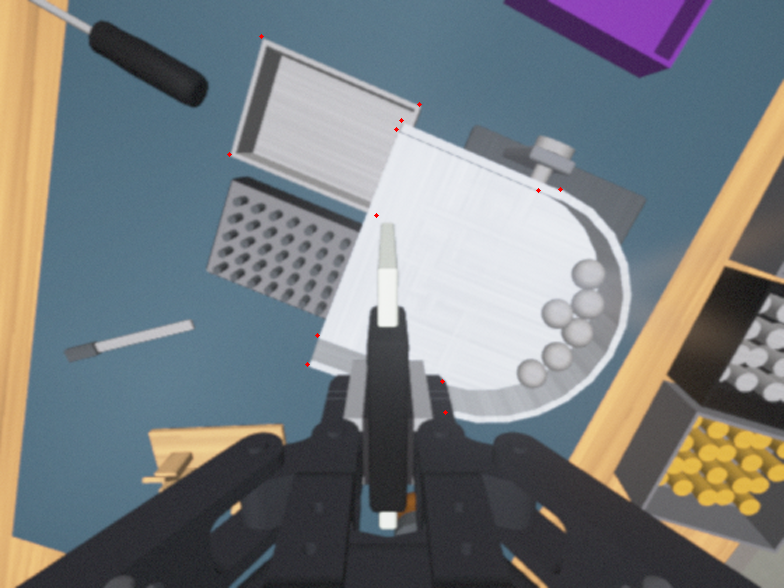

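```bash
cat >> plan.py <<'E'
th=22; e=[-85+9+47.5*np.sin(np.radians(th)), -60+47.5*np.cos(np.radians(th))]
E
python3 - <<'E'
from plant import *
from plan import *
o=get_obs()
rel(o,[pose(0,l,*e,th) for l in(40,20,6)])
E
```

```text
[0.06, -0.02, 1.99, -0.02, -0.04, -0.12]
[0.06, -0.02, 3.99, -0.02, -0.04, -0.12]
[0.06, -0.02, 5.39, -0.02, -0.04, -0.12]
```

{"fn": "step_arm", "kwargs": {
  "commands": [
    [0.1,0,1.5,0,0,0,1],
    [0.1,0,3,0,0,0,1],
    [0.1,0,4.2,0,0,0,1],
    [0.1,0,5.2,0,0,0,1],
    [0.1,0,5.4,0,0,0,1]
  ]
}}

```text
time: 8.15
tool_pos: [599.8, -50.5, 176.7]
tcp_rot: [0.58, 0.814, -0.019, -0.031]
force: [0.4, 0.3, 0.0]
opening: 11.0
```

```bash
python3 - <<'E'
from plant import *
from plan import *
o=get_obs(); print(o["tool_pos"],o["time"],o["force"])
rel(o,[pose(0,l,*e,th) for l in(3,0,-3)])
c=capture("wrist");crop(c,0,0,560,420,1.4,"pics/w6.png")
s=capture("side");crop(s,260,80,430,280,3,"pics/s6.png")
E
```

```text
[599.75780904 -50.49440595 176.6686586 ] 8.15 [0.38873552 0.29414204 0.02612621]
[-0.07, 0.02, 0.18, -0.12, -0.07, 0.01]
[-0.07, 0.02, 0.48, -0.12, -0.07, 0.01]
[-0.07, 0.02, 0.78, -0.12, -0.07, 0.01]
```

View pics/w6.png

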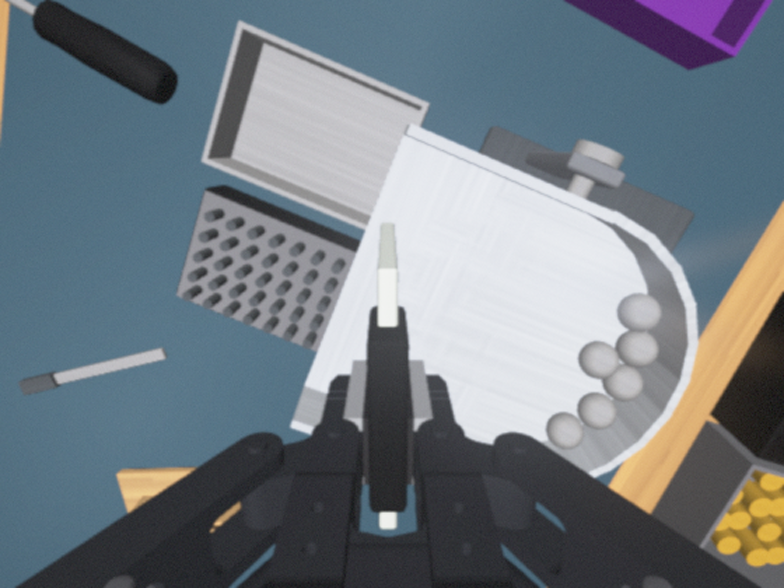

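View pics/s6.png

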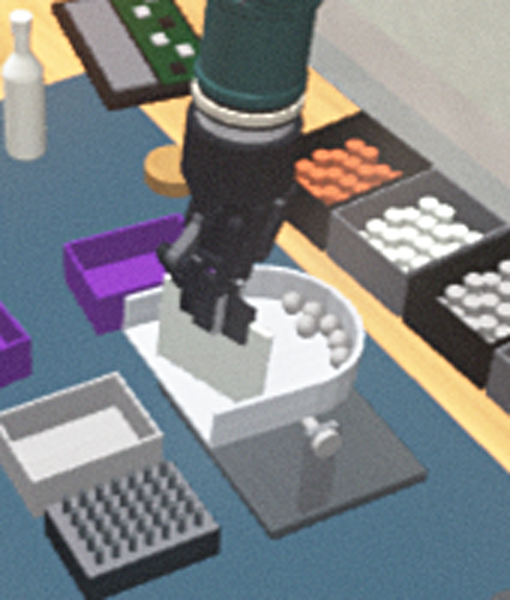

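{"fn": "step_arm", "kwargs": {
  "commands": [
    [-0.1,0,0.2,-0.1,-0.1,0,1],
    [-0.1,0,0.4,-0.1,-0.1,0,1],
    [-0.1,0,0.5,-0.1,-0.1,0,1],
    [-0.1,0,0.6,-0.1,-0.1,0,1],
    [-0.1,0,0.6,-0.1,-0.1,0,1]
  ]
}}

```text
time: 8.88
tool_pos: [600.4, -51.5, 172.0]
tcp_rot: [0.58, 0.814, -0.018, -0.029]
force: [-1.0, 0.1, -0.1]
opening: 11.0
```

```bash
python3 - <<'E'
from plant import *
from plan import *
o=get_obs(); print(o["tool_pos"],o["time"],o["force"],o["moment"])
rel(o,[pose(t,-1.5,*e,th) for t in(.02,.04,.06,.08,.10,.12,.14)])
E
```

```text
[600.41939804 -51.48065502 171.99651399] 8.875 [-0.98997515  0.13229806 -0.1486825 ] [0.09311489 0.01017304 0.04078911]
[0.12, -0.19, 0.28, -0.96, -0.36, 0.02]
[0.18, -0.33, 0.4, -2.03, -0.79, 0.02]
[0.23, -0.47, 0.53, -3.09, -1.22, 0.02]
[0.29, -0.61, 0.66, -4.15, -1.65, 0.02]
[0.34, -0.75, 0.79, -5.21, -2.08, 0.02]
[0.4, -0.88, 0.92, -6.28, -2.51, 0.02]
[0.45, -1.01, 1.05, -7.34, -2.94, 0.02]
```

{"fn": "step_arm", "kwargs": {
  "commands": [
    [0.1,-0.2,0.3,-1,-0.4,0,1],
    [0.2,-0.3,0.4,-2,-0.8,0,1],
    [0.2,-0.5,0.5,-3,-1.2,0,1],
    [0.3,-0.6,0.7,-4.2,-1.6,0,1],
    [0.3,-0.7,0.8,-5.2,-2.1,0,1]
  ]
}}

```text
time: 9.5
tool_pos: [593.0, -50.9, 165.7]
tcp_rot: [0.58, 0.814, 0.009, 0.014]
force: [-1.6, 1.4, 8.2]
opening: 11.1
```

```bash
cat > look.py <<'E'
import sys
from plant import *
from plan import *
n=sys.argv[1]
o=get_obs(); print(o["tool_pos"],o["time"],o["force"],o["opening"])
rel(o,[pose(float(t),-1.5,*e,th) for t in sys.argv[2:]])
c=capture("wrist");a=c["image"][:,:,::-1]
s=capture("side");b=cv2.resize(s["image"][80:290,250:430,::-1],(360,420),interpolation=cv2.INTER_CUBIC)
cv2.imwrite(f"pics/{n}.png",cv2.resize(np.hstack([a,b]),(780,356)))
E
python3 look.py l1 .12 .14 .16 .18 .2
```

```text
[592.97467071 -50.86924035 165.71118067] 9.5 [-1.60538147  1.4222209   8.2032741 ] 11.060639864659533
[0.12, -0.26, 0.21, -0.91, -0.37, 0.02]
[0.18, -0.4, 0.33, -1.97, -0.8, 0.02]
[0.24, -0.54, 0.46, -3.03, -1.23, 0.02]
[0.29, -0.68, 0.58, -4.1, -1.66, 0.02]
[0.35, -0.81, 0.71, -5.16, -2.08, 0.02]
```

View pics/l1.png

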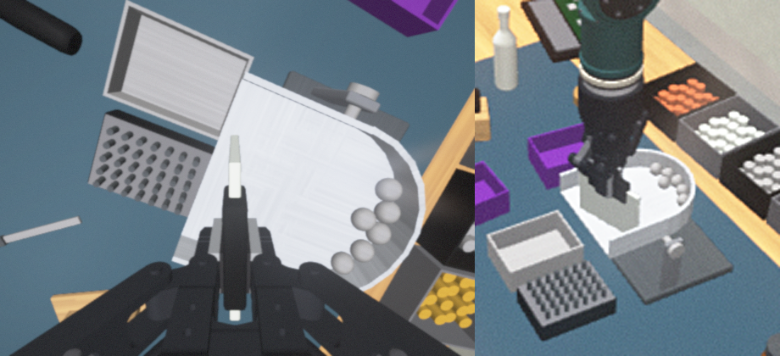

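{"fn": "step_arm", "kwargs": {
  "commands": [
    [0.1,-0.1,0.1,-0.5,-0.2,0,1],
    [0.1,-0.2,0.2,-0.9,-0.4,0,1],
    [0.1,-0.3,0.3,-1.4,-0.6,0,1],
    [0.2,-0.4,0.3,-2,-0.8,0,1],
    [0.2,-0.5,0.5,-3,-1.2,0,1]
  ]
}}

```text
time: 10.22
tool_pos: [588.4, -50.5, 160.9]
tcp_rot: [0.579, 0.814, 0.024, 0.038]
force: [-2.4, 1.8, 10.7]
opening: 10.6
```

```bash
python3 look.py l2 .16 .18 .2 .22 .24 .26 .28
```

```text
[588.41102687 -50.50177814 160.9131008 ] 10.225 [-2.44258396  1.83057141 10.66277753] 10.641198933055291
[0.05, -0.11, -0.01, 0.04, -0.01, 0.02]
[0.1, -0.25, 0.1, -1.03, -0.44, 0.02]
[0.16, -0.39, 0.22, -2.09, -0.87, 0.02]
[0.22, -0.53, 0.35, -3.15, -1.29, 0.02]
[0.27, -0.67, 0.48, -4.21, -1.72, 0.02]
[0.33, -0.81, 0.61, -5.28, -2.15, 0.02]
[0.38, -0.94, 0.74, -6.34, -2.58, 0.02]
```

View pics/l2.png

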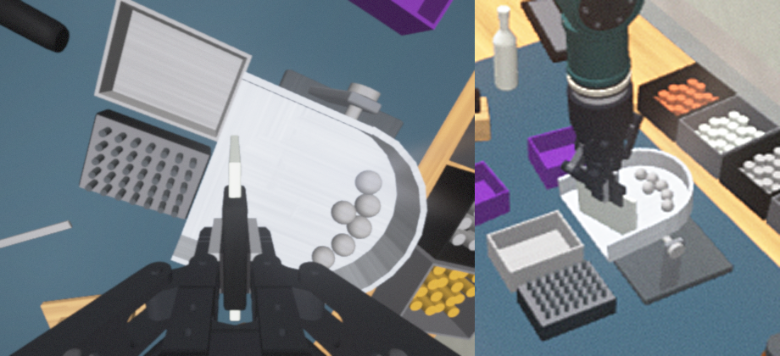

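{"fn": "step_arm", "kwargs": {
  "commands": [
    [0,0,0,0,0,0,1],
    [0,0,0,0,0,0,1],
    [0,0,0,0,0,0,1],
    [0,0,0,0,0,0,1],
    [0,0,0,0,0,0,1]
  ]
}}

```text
time: 10.95
tool_pos: [588.0, -50.7, 160.4]
tcp_rot: [0.579, 0.814, 0.024, 0.038]
force: [-0.4, 0.6, 6.6]
opening: 11.0
```

```bash
python3 look.py l3 .16 .18 .2 .22 .24 .26 .28
```

```text
[587.97549053 -50.69272688 160.43373065] 10.95 [-0.44817766  0.59086736  6.6309375 ] 11.02294545381586
[0.05, -0.06, -0.06, -0.04, -0.01, 0.02]
[0.11, -0.2, 0.06, -1.1, -0.44, 0.02]
[0.16, -0.34, 0.18, -2.17, -0.87, 0.02]
[0.22, -0.48, 0.31, -3.23, -1.3, 0.02]
[0.28, -0.62, 0.43, -4.29, -1.73, 0.02]
[0.33, -0.75, 0.56, -5.35, -2.16, 0.02]
[0.38, -0.89, 0.7, -6.42, -2.59, 0.02]
```

View pics/l3.png

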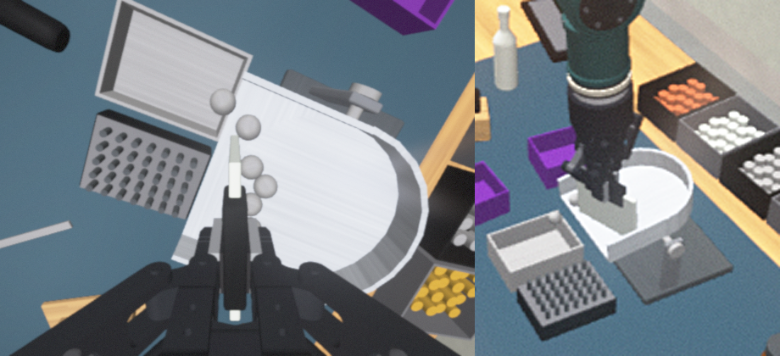

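{"fn": "step_arm", "kwargs": {
  "commands": [
    [0,0,0,0,0,0,1],
    [0,0,0,0,0,0,1],
    [0.1,-0.1,0,-0.5,-0.2,0,1],
    [0.1,-0.2,0.1,-1.1,-0.4,0,1],
    [0.2,-0.3,0.2,-2.2,-0.9,0,1]
  ]
}}

```text
time: 11.68
tool_pos: [585.1, -50.4, 158.3]
tcp_rot: [0.579, 0.813, 0.035, 0.056]
force: [-0.8, -0.3, 7.7]
opening: 11.0
```

```bash
python3 look.py l4 .2 .22 .24 .26 .28 .3 .32
```

```text
[585.11001894 -50.39924424 158.33727052] 11.675 [-0.76810576 -0.32318286  7.68497569] 10.959074179157797
[0.04, -0.06, -0.01, 0.1, 0.1, 0.01]
[0.09, -0.21, 0.11, -0.96, -0.33, 0.01]
[0.15, -0.35, 0.23, -2.02, -0.76, 0.01]
[0.21, -0.49, 0.36, -3.08, -1.19, 0.01]
[0.26, -0.63, 0.48, -4.15, -1.62, 0.01]
[0.32, -0.77, 0.61, -5.21, -2.05, 0.01]
[0.37, -0.9, 0.75, -6.27, -2.48, 0.01]
```

View pics/l4.png

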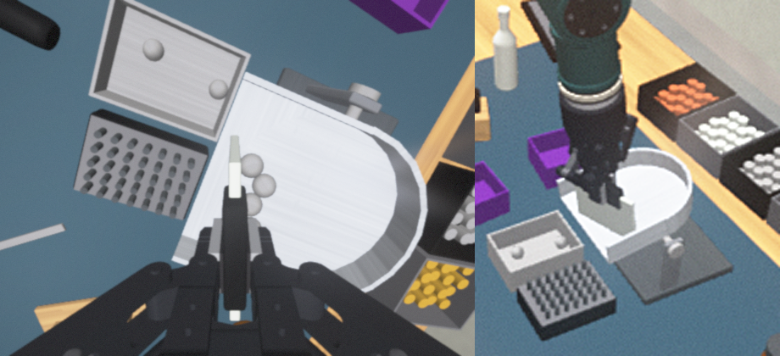

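{"fn": "step_arm", "kwargs": {
  "commands": [
    [0.1,-0.1,0.1,-0.5,-0.2,0,1],
    [0.1,-0.2,0.1,-1,-0.3,0,1],
    [0.1,-0.3,0.2,-1.5,-0.5,0,1],
    [0.1,-0.3,0.2,-2,-0.8,0,1],
    [0.2,-0.5,0.4,-3,-1.2,0,1]
  ]
}}

```text
time: 12.4
tool_pos: [580.7, -50.1, 153.9]
tcp_rot: [0.578, 0.811, 0.051, 0.08]
force: [-0.9, 0.0, 8.5]
opening: 10.7
```

```bash
python3 look.py l5 .26 .28 .3 .32 .34 .36
```

```text
[580.7450849  -50.10301822 153.90095851] 12.4 [-0.88405179  0.03226007  8.48840742] 10.664221113733102
[0.02, -0.04, -0.03, -0.02, 0.04, 0.01]
[0.07, -0.18, 0.09, -1.09, -0.39, 0.01]
[0.13, -0.32, 0.21, -2.15, -0.82, 0.01]
[0.19, -0.46, 0.34, -3.21, -1.25, 0.01]
[0.24, -0.6, 0.46, -4.27, -1.68, 0.01]
[0.3, -0.74, 0.59, -5.34, -2.11, 0.01]
```

View pics/l5.png

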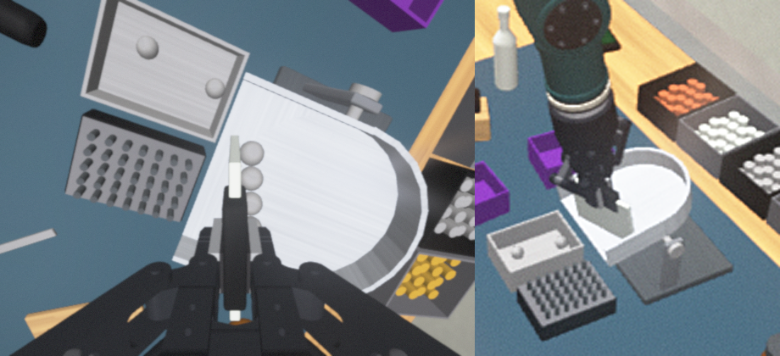

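{"fn": "step_arm", "kwargs": {
  "commands": [
    [0.1,-0.1,0.1,-0.5,-0.2,0,1],
    [0.1,-0.2,0.1,-1,-0.4,0,1],
    [0.1,-0.3,0.2,-2.1,-0.8,0,1],
    [0.2,-0.5,0.4,-3.2,-1.2,0,1],
    [0.2,-0.6,0.5,-4.3,-1.7,0,1]
  ]
}}

```text
time: 13.12
tool_pos: [575.0, -49.9, 147.9]
tcp_rot: [0.575, 0.807, 0.073, 0.113]
force: [-5.5, 1.7, 15.2]
opening: 10.8
```

```bash
python3 look.py l6 .34 .36
```

```text
[574.97592961 -49.9150667  147.92954229] 13.125 [-5.48859322  1.72931172 15.15130621] 10.75462086904874
[-0.0, 0.03, -0.01, 0.01, -0.01, 0.01]
[0.06, -0.11, 0.11, -1.05, -0.44, 0.01]
```

View pics/l6.png

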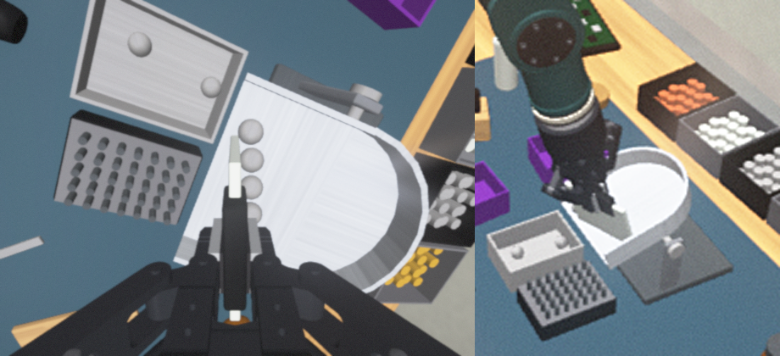

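{"fn": "step_arm", "kwargs": {
  "commands": [
    [0,0,0,0,0,0,1],
    [0,0,0,0,0,0,1],
    [0,0,0,0,0,0,1],
    [0,0,0,0,0,0,1],
    [0,0,0,0,0,0,1]
  ]
}}

```text
time: 13.85
tool_pos: [574.7, -50.0, 148.0]
tcp_rot: [0.575, 0.807, 0.072, 0.113]
force: [-3.5, 0.3, 11.0]
opening: 11.1
```

```bash
python3 look.py l7 .34 .36
```

```text
[574.74378796 -50.03434484 147.97511738] 13.85 [-3.50921837  0.29100033 11.03839999] 11.149390038416195
[0.0, 0.06, -0.0, -0.04, -0.03, -0.0]
[0.06, -0.09, 0.12, -1.1, -0.46, -0.0]
```

View pics/l7.png

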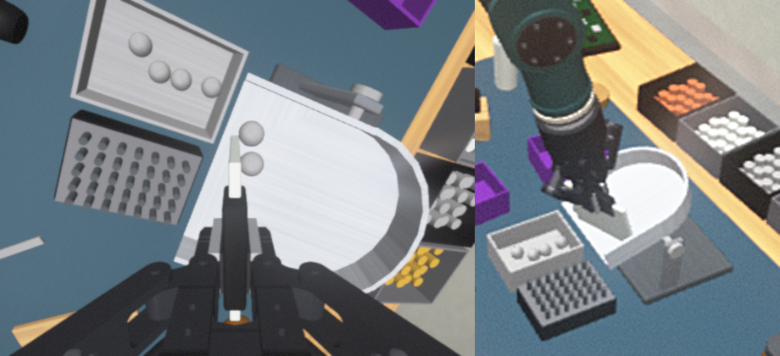

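Four are in; two are still rolling along the card. I'll keep holding.

{"fn": "step_arm", "kwargs": {
  "commands": [
    [0,0,0,0,0,0,1],
    [0,0,0,0,0,0,1],
    [0,0,0,0,0,0,1],
    [0,0,0,0,0,0,1],
    [0,0,0,0,0,0,1]
  ]
}}

```text
time: 14.58
tool_pos: [574.8, -50.0, 148.0]
tcp_rot: [0.575, 0.807, 0.072, 0.113]
force: [-3.9, 0.8, 11.8]
opening: 10.9
```

```bash
python3 look.py l8 .34 .36
```

```text
[574.75898929 -49.99720608 147.98096152] 14.575 [-3.93769817  0.84945731 11.83585837] 10.861138316051226
[0.0, 0.05, -0.0, -0.04, -0.03, 0.01]
[0.06, -0.09, 0.12, -1.1, -0.46, 0.01]
```

View pics/l8.png

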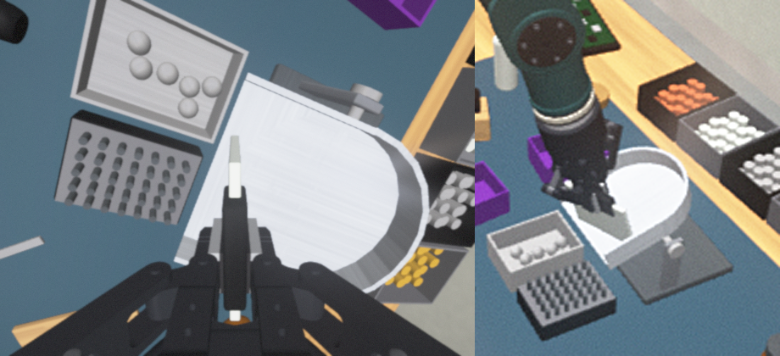

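```bash
python3 - <<'E'
from plant import *
from plan import *
o=get_obs()
rel(o,[pose(t,-1,*e,th) for t in(.31,.27,.23,.19,.15)])
E
```

```text
[-0.09, 0.28, -0.22, 1.55, 0.61, -0.0]
[-0.21, 0.59, -0.44, 3.68, 1.47, -0.0]
[-0.34, 0.9, -0.65, 5.8, 2.33, -0.0]
[-0.46, 1.22, -0.84, 7.92, 3.19, -0.0]
[-0.6, 1.54, -1.01, 10.05, 4.05, -0.0]
```

{"fn": "step_arm", "kwargs": {
  "commands": [
    [-0.1,0.3,-0.2,1.5,0.6,0,1],
    [-0.2,0.6,-0.4,3.7,1.5,0,1],
    [-0.3,0.9,-0.6,5.8,2.3,0,1],
    [-0.5,1.2,-0.8,8,3.2,0,1],
    [-0.6,1.5,-1,10,4,0,1]
  ]
}}

```text
time: 15.3
tool_pos: [586.8, -50.7, 161.3]
tcp_rot: [0.58, 0.814, 0.021, 0.033]
force: [-1.8, -0.5, 6.4]
opening: 10.7
```

```bash
python3 - <<'E'
from plant import *
from plan import *
o=get_obs();print(o["force"])
rel(o,[pose(t,-.5,*e,th) for t in(.11,.07,.03,.0)]+[pose(0,6,*e,th)])
E
```

```text
[-1.7515607  -0.51982225  6.40719529]
[-0.13, 0.42, -0.35, 1.96, 0.83, -0.01]
[-0.26, 0.72, -0.57, 4.09, 1.68, -0.01]
[-0.38, 1.04, -0.77, 6.21, 2.54, -0.01]
[-0.48, 1.28, -0.91, 7.81, 3.19, -0.01]
[-0.52, 1.37, -1.55, 7.81, 3.19, -0.01]
```

{"fn": "step_arm", "kwargs": {
  "commands": [
    [-0.1,0.4,-0.3,2,0.8,0,1],
    [-0.3,0.7,-0.6,4.1,1.7,0,1],
    [-0.4,1,-0.8,6.2,2.5,0,1],
    [-0.5,1.3,-0.9,7.8,3.2,0,1],
    [-0.5,1.4,-1.5,7.8,3.2,0,1]
  ]
}}

```text
time: 15.92
tool_pos: [600.7, -50.4, 176.1]
tcp_rot: [0.58, 0.814, -0.019, -0.029]
force: [0.4, 0.2, -0.6]
opening: 10.9
```

{"fn": "step_arm", "kwargs": {
  "commands": [
    [0,0,-1,0,0,0,1],
    [0,0,-3,0,0,0,1],
    [0,0,-5,0,0,0,1],
    [0,0,-7,0,0,0,1],
    [0,0,-7,0,0,0,1]
  ]
}}

```text
time: 16.55
tool_pos: [605.8, -50.8, 247.6]
tcp_rot: [0.58, 0.814, -0.018, -0.028]
force: [0.1, -0.5, -0.1]
opening: 10.6
```

```bash
python3 look.py l9 0; python3 - <<'E'
from plant import *
from h import *
o=get_obs()
rel(o,[((507,-304,220),down(23.4))])
E
```

```text
[605.84501094 -50.75302633 247.62785926] 16.55 [ 0.05589285 -0.47773696 -0.11723371] 10.62121289186774
[-0.03, -0.12, 7.75, 0.2, 0.03, 0.02]
[-20.85, -17.31, 3.13, -4.2, 1.55, 85.66]
```

View pics/l9.png

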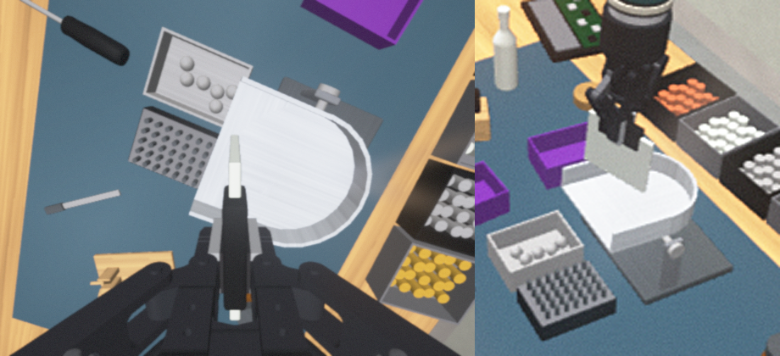

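{"fn": "step_arm", "kwargs": {
  "commands": [
    [-4,-3.5,0,-1,0.3,10,1],
    [-8,-7,0,-2,0.6,20,1],
    [-12,-10,1,-3,1,32,1],
    [-16,-13.5,2,-3.5,1.2,43,1],
    [-20.8,-17.3,3.1,-4.2,1.5,54,1]
  ]
}}

```text
time: 17.27
tool_pos: [506.6, -303.7, 219.3]
tcp_rot: [0.88, 0.474, 0.005, -0.009]
force: [1.1, -0.6, -0.6]
opening: 10.5
```

```bash
python3 - <<'E'
from plant import *
from h import *
o=get_obs()
rel(o,[((507,-304,200),down(23.4))])
E
```

```text
[-0.03, 0.07, 1.93, -0.95, -0.79, 33.23]
```

{"fn": "step_arm", "kwargs": {
  "commands": [
    [0,0,1.9,-0.3,-0.2,10,1],
    [0,0,1.9,-0.6,-0.5,20,1],
    [0,0.1,1.9,-0.9,-0.8,30,1],
    [0,0.1,1.9,-0.9,-0.8,33.2,1],
    [0,0.1,1.9,-0.9,-0.8,33.2,1]
  ]
}}

```text
time: 17.9
tool_pos: [507.8, -303.1, 200.5]
tcp_rot: [0.979, 0.206, -0.001, -0.0]
force: [-0.4, -0.2, -0.6]
opening: 10.5
```

```bash
python3 - <<'E'
from plant import *
from h import *
o=get_obs();print(o["tool_pos"])
rel(o,[((507.2,-304.1,122),down(23.4)),((507.2,-304.1,77),down(23.4))])
E
```

```text
[ 507.83429998 -303.06904662  200.47724821]
[-0.09, 0.07, 7.85, -0.04, 0.1, 0.34]
[-0.08, 0.08, 12.35, -0.04, 0.1, 0.34]
```

{"fn": "step_arm", "kwargs": {
  "commands": [
    [-0.1,0.1,2,0,0,0.3,1],
    [-0.1,0.1,4,0,0,0.3,1],
    [-0.1,0.1,6,0,0,0.3,1],
    [-0.1,0.1,7.4,0,0,0.3,1],
    [-0.1,0.1,7.4,0,0,0.3,1]
  ]
}}

```text
time: 18.52
tool_pos: [507.2, -304.7, 126.1]
tcp_rot: [0.979, 0.203, -0.001, -0.001]
force: [-0.2, -0.1, -1.1]
opening: 10.8
```

```bash
python3 - <<'E'
from plant import *
from h import *
o=get_obs();print(o["tool_pos"],o["force"])
rel(o,[((507.2,-304.1,100),down(23.4)),((507.2,-304.1,77),down(23.4))])
c=capture("wrist");crop(c,140,100,440,420,1.8,"pics/w10.png")
E
```

```text
[ 507.20061498 -304.73206485  126.09727754] [-0.22074508 -0.1396827  -1.06112988]
[0.03, -0.05, 2.61, -0.08, 0.09, -0.03]
[0.03, -0.05, 4.91, -0.08, 0.09, -0.03]
```

View pics/w10.png

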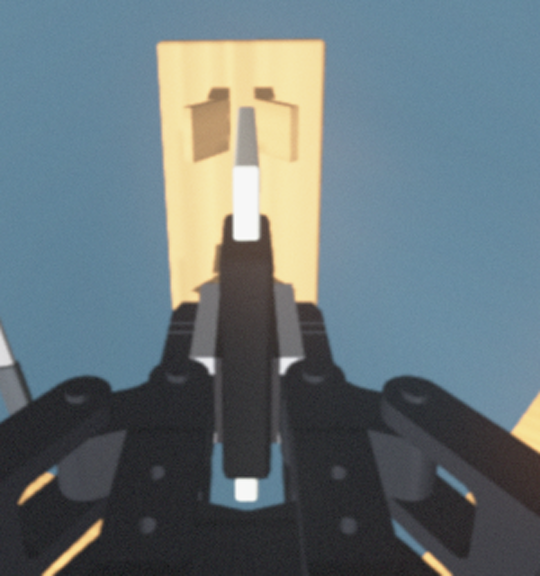

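The card sits centred over the slot: its end is at about (246,110), and the flares are at 208 and 278. Lowering it.

{"fn": "step_arm", "kwargs": {
  "commands": [
    [0,0,1,0,0,0,1],
    [0,0,2,0,0,0,1],
    [0,0,3,0,0,0,1],
    [0,0,4,0,0,0,1],
    [0,0,4.7,0,0,0,1]
  ]
}}

```text
time: 19.2
tool_pos: [507.6, -304.4, 79.6]
tcp_rot: [0.979, 0.203, -0.0, -0.0]
force: [-0.7, 1.9, 0.3]
opening: 10.7
```

{"fn": "step_arm", "kwargs": {
  "commands": [
    [0,0,0.1,0,0,0,1],
    [0,0,0.2,0,0,0,1],
    [0,0,0.2,0,0,0,1],
    [0,0,0.2,0,0,0,1],
    [0,0,0.2,0,0,0,1]
  ]
}}

```text
time: 19.82
tool_pos: [507.6, -304.6, 78.5]
tcp_rot: [0.979, 0.203, -0.0, -0.0]
force: [-2.4, 3.1, -0.5]
opening: 10.5
```

{"fn": "step_arm", "kwargs": {
  "commands": [
    [0,-0.1,0.1,0,0,0,1],
    [0,-0.1,0.2,0,0,0,1],
    [0,-0.1,0.2,0,0,0,1],
    [0,-0.1,0.2,0,0,0,1],
    [0,-0.1,0.2,0,0,0,1]
  ]
}}

```text
time: 20.45
tool_pos: [507.8, -304.4, 76.7]
tcp_rot: [0.979, 0.203, 0.0, 0.001]
force: [-1.9, 3.2, -0.0]
opening: 10.7
```

Release, then retreat upward.

{"fn": "step_arm", "kwargs": {
  "commands": [
    [0,0,0,0,0,0,0],
    [0,0,0,0,0,0,0],
    [0,0,0,0,0,0,0],
    [0,0,0,0,0,0,0],
    [0,0,0,0,0,0,0]
  ]
}}

```text
time: 21.08
tool_pos: [507.8, -304.5, 76.7]
tcp_rot: [0.979, 0.203, 0.0, 0.001]
force: [0.4, -0.6, -1.3]
opening: 85.3
```

{"fn": "step_arm", "kwargs": {
  "commands": [
    [0,0,-1,0,0,0,0],
    [0,0,-3,0,0,0,0],
    [0,0,-7,0,0,0,0],
    [0,0,-12,0,0,0,0],
    [0,0,-12,0,0,0,0]
  ]
}}

```text
time: 21.7
tool_pos: [509.8, -306.6, 201.9]
tcp_rot: [0.979, 0.202, 0.004, 0.004]
force: [-0.1, -0.3, 1.1]
opening: 85.5
```

```bash
python3 - <<'E'
from plant import *
from h import *
o=get_obs();print(o["tool_pos"],o["force"],o["opening"],o["time"])
for n in("wrist","side"):
    c=capture(n);crop(c,0,0,560,420,1.4,f"pics/f_{n}.png")
c=capture("top");crop(c,130,100,460,290,2.4,"pics/f_top.png")
E
```

```text
[ 509.79810676 -306.60214219  201.90280373] [-0.07314202 -0.2894654   1.081357  ] 85.46574548359511 21.7
```

View pics/f_wrist.png

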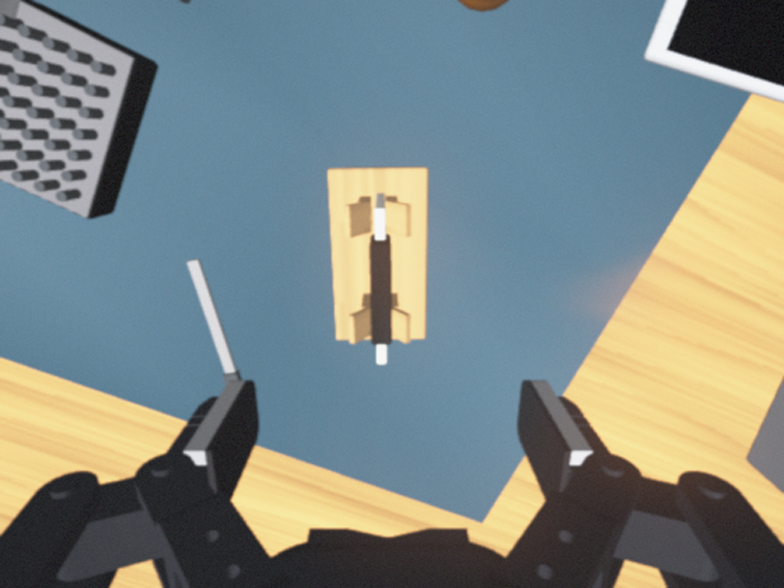

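View pics/f_side.png

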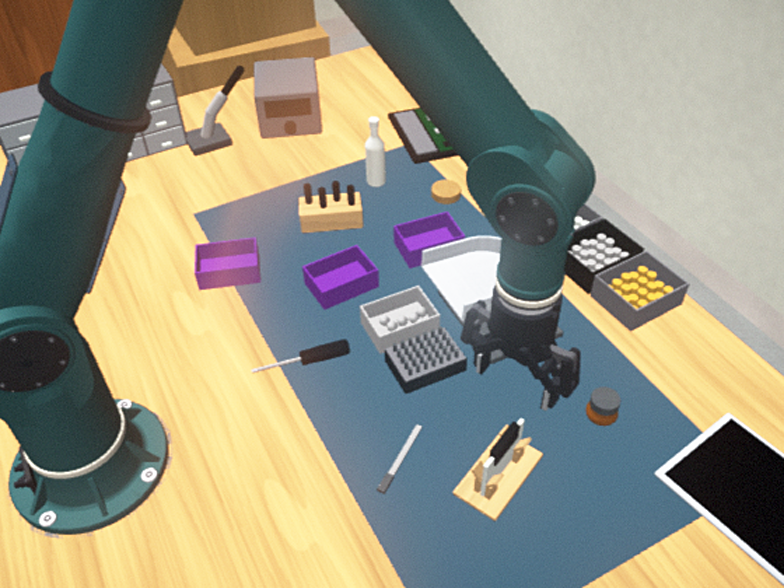

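View pics/f_top.png

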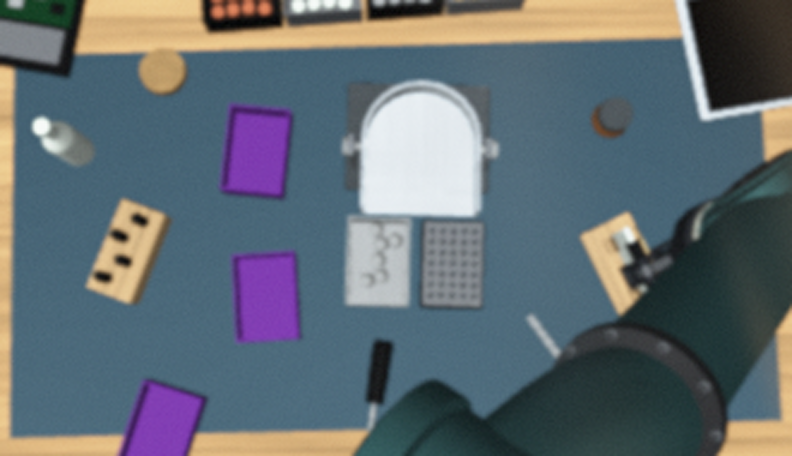

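The final pictures show the card upright in its stand, the bowl empty and level, the balls in the tray, and the bottle and jar where they were. Handing in.

```bash
python3 - <<'E'
from plant import *
print(finish_job())
E
```

```text
the job is handed in; nothing more can be done
None
```

All six balls are in the steel tray, the bowl is back at rest, and the card is standing in its stand. The job was handed in at about 22 s of the 59 s allowed.

- **Tipping:** I held the card in the mouth at about 22° of slant, leaving a gap of roughly 37 mm above the tray. I pressed the bowl down in steps to about 0.33 rad (estimated from the arm's pose). Four balls sat against the card without moving until the bowl was nearly fully down, then ran out.
- **Forces:** the highest reading I saw was about 16 N while pressing.
- **Last checks:** the wrist picture taken at full tilt shows six balls in the tray and none left in view in the bowl. The final pictures show:
  - the bowl empty and back at rest;
  - nothing on the bench or bit case;
  - the spray bottle and jar in place;
  - the gripper open and well above the card.
- **What disagreed:** the card touched one side of the slot on the way down, with about 4 N sideways. After a 1 mm correction it went down to within 1 mm of its original height. The sideways force only cleared when I let go.

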